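# Scrap the worn bearing ring through the box flap

### The job

The big bearing ring on the sorting shelf is worn out: with the fingertips push it along the shelf, in under the hanging flap and over the edge behind it, so that it drops into the scrap box, then draw the fingers back out so that the flap swings shut. Push it only, flat on the shelf - do not pick it up - do not force the flap or lean hard on the box, and leave the smaller ring, the gear and everything else where they are.

Things in the scene. Friction and masses are not known exactly. Their poses are not given: they have to be found in the camera images.
- scrap_box: blue sheet-steel scrap box, 352 mm wide, 250 mm deep, 150 mm tall, with a bare-metal sorting shelf on its robot side, screwed to the bench. Origin on the bench directly below the middle of the closed flap; x points level from the shelf into the box (the way to push), y along the flap, z up. Box panels reach back to x = 250 mm; its floor lies 80 mm below the shelf
- shelf_front (a point): middle of the shelf's open front edge, on its top: x = -160, y = 0, z = 85 mm in the box's frame. The flat shelf runs from here to the drop edge, 195 mm, straight on beneath the flap; y from -170 to 170 mm, with low side edges standing 14 mm above it
- drop_edge (a point): middle of the drop edge behind the flap, on the shelf's top: x = 35, y = 0, z = 85 mm in the box's frame. A part falls in once its middle is past this edge; a 65 degree slide leads down to the floor
- hood_edge (a point): middle of the lower front edge of the blue hood over the mouth: x = -4, y = 0, z = 143 mm in the box's frame. The mouth under it is 58 mm high and 340 mm wide. Hood and clear lid behind it have flat tops 65 to 68 mm above the shelf. To push a part past the drop edge the fingers reach in under the hood, so they must slant, tips forward, by some 20 to 35 degrees; upright ones meet the hood too early
- flap (a joint): angle (rad) of the bare-metal flap closing the mouth: 0 hanging shut, grows as its lower edge swings into the box, to 1.35. Hinge along the top of the mouth, 57 mm above the shelf at x = 0; plate 334 x 3 mm, its lower edge 3 mm above the shelf, a 7 mm bar inside; 110 g. Opens inwards only, pushed by the part with about 1 N, rests on what is under it, falls shut by its weight; no latch or spring
- big_ring: the worn part: a plain steel bearing ring, the biggest part on the shelf, 72 mm outside, 52 mm inside, 22 mm high, about 0.33 kg, lying flat in one of three places side by side on the shelf, in front of the flap. Origin: centre of its underside; z up along its axis
- small_ring: smaller steel bearing ring, 52 mm outside, 36 mm inside, 16 mm high, lying on the same shelf beside it; not to be touched. Origin: centre of its underside
- planet_gear: small dark toothed gear, 48 mm across, 18 mm high, lying on the same shelf; not to be touched. Origin: centre of its underside
- spray_can: spray can, 64 mm across, 200 mm tall, standing on the bench to the left; leave alone. Origin: centre of its underside
- screwdriver: screwdriver with red handle, 240 mm long, lying on the bench to the right; leave alone. Origin: on its underside near the middle of its length, x along it
- wrench: steel wrench, 200 mm long, lying on the bench to the left; leave alone. Origin: on its underside near the middle of its length, x along it
- socket: steel socket, 28 mm across, 35 mm tall, standing on the bench to the right; leave alone. Origin: centre of its underside
- splined_shaft: short steel shaft, 42 mm across, 130 mm tall, standing on the bench to the left; leave alone. Origin: centre of its underside

How it is judged:
By the outcome, as a careful person would: the job done as asked, in the order asked, and still so for the second after the job is handed in, with the robot touching nothing.
It also fails if it takes over 38 s, if anything falls off the work surface, if the arm or the gripper's body presses on something with over 40 N, if the wrist force passes 120 N, or if a joint passes its speed limit or range.

### The arm

A 7-joint arm with a two-finger parallel gripper is mounted at the origin on the work surface. World frame = base frame: x ahead of the robot, y to its left, z up, the work surface at z = 0. Lengths are in m, angles in rad, forces in N, time in s.
With the tool pointing down it reaches from about 0.4 to 0.9 m from the base axis. Payload 5.5 kg.
Tool frame: the origin (TCP) lies midway between the tips of the shut fingers; the grasp point (between the pads) lies 19 mm behind it; z points along the fingers, y is the direction in which the jaws open and shut (so a half turn about z gives the same grasp; the last joint's range is limited). The gripper opens to 92 mm and grips with 3 to 60 N. Pads are 19 mm wide; open, the fingers measure 130 mm over their backs; the gripper's body (75 mm by 190 mm) begins 47 mm behind the grasp point.
Start: joints at [1.536, 0.501, -0.427, 1.55, 0.221, 1.138, -0.21], TCP at [0.191, -0.621, 0.227] pointing down, gripper open.
Joint ranges: [-2.88, 2.88], [-0.31, 2.03], [-1.54, 1.56], [0.2, 2.42], [-1.41, 4.55], [0.19, 2.02], [-2.57, 2.57]. Speed limits (rad/s): [2.57, 2.57, 3.14, 3.14, 3.14, 3.14, 3.14].

### API

Orientations are given as a unit quaternion [w, x, y, z].
In Python, from bench import robot gives the robot as it stands. The module is installed in compiled form; this text tells all that it offers.
- The arm moves only by the tool servo_tool, never from a script. Its argument "commands" is a list of rows, each an object with "linear": the shift along the world's x, y, z in cm, a list of three; "roll": the turn about the world's z in degrees; "jaw": the opening, from 0 (shut) to 1 (fully open). In form: [{"linear": [x, y, z], "roll": roll, "jaw": jaw}, ...]. A call has exactly 8 rows; each row shifts and turns the pose as measured when the row begins; what a row does not reach is not made up. A row lasts 1/12 s, in which the tool goes at most 41.7 mm and 7.16 degrees, less where a joint would pass 70% of its speed; a pose out of reach is approached as far as the arm can. A call is refused whole if a number of a shift passes 4.17 or a number of a turn 7.16, either way. A call with a gripper value outside its range is refused whole. The fingers move at their own pace and stop on an object; the grip force is fixed at half the most. Time passes only in rows, so rows that do not move let the fingers close, or fill a call up. It gives the time, the measured TCP pose, the force and the opening at its end, in the units of the state.
- robot.get_obs(): the state, without advancing time (a new reading comes with each control period).
- robot.read_camera(name): name is "side" or "top" or "wrist"; returns the picture (384x512x3 uint8, red, green, blue); there is no depth.
- robot.get_calibration(name): a dict with "vertical_fov" (degrees; the focal length in pixels is half the picture's height over the tangent of half this angle, whatever the lens; pixels are square), "cx", "cy" (the principal point, pixels), "R" (3x3) and "t" (3): a world point X has camera coordinates R X + t. Camera axes: x right, y down, z forward; pixel columns grow to the right and rows downward; lengths in m; the calibration is good to about 2 mm. The wrist camera is an equidistant fisheye: a pixel r from the principal point sees the ray r / f radians off the axis. A picture is of the moment at which its call begins: read the wrist's pose just before it. get_calibration takes no time and is no camera call; for the wrist camera it gives the pose at the moment of the call.
- robot.job_done(): hands the job in, once; it reports no verdict.
Trained networks look in the newest picture that a camera, given by its name, has taken for a name from the list of things; names that differ only in an ending like _2 or _b are one class to them, and where a whole thing is asked for, a point or a joint stands for the part that bears it (a point fixed in the world has none). Each returns a list of dicts, best first, with "score" (0 to 1); they miss things now and then, are a little off and sometimes report something else, mostly with a low value. They report only what shows in the picture. A call takes as long as a camera call.
- robot.recognise(query, camera): "at" ([row, column] in pixels, amid what is visible of it).
- robot.outline_of(query, camera): "region" (384x512 bool, what is visible of it) and "at" ([row, column] in pixels, amid what is visible of it).
The state is a dict: "clock": time; "joint_positions": joint angles; "qd": joint speeds; "effort": joint torques, N m; "position": TCP position; "tool_rot": TCP orientation; "force": force on the tool from outside, world axes, zero at the start; "ft_torque": the same for the moment, N m; "grip_width": finger opening in m.
Only numpy, scipy, OpenCV 4.12 (cv2) and the standard library are available. Lean on these libraries where they do the work, as an engineer would, in place of code of your own. Each camera call takes 0.05 s, during which the arm holds its last target.

## Working session

There is one attempt and no reset: what is moved stays moved. The work goes in short steps, Python scripts to look and compute and a tool call to move; the robot and the scene stay as the last step left them, time stands still between calls to the robot, and variables do not carry over. Pictures are saved under pics/ and viewed, and the job is handed in when it is done.

Besides the shell and the picture viewer there is one more tool, called as name(argument=value, ...), one argument or row to a line, values as JSON. servo_tool: Moves the arm, as the interface text tells. Its arguments: {"type":"object","properties":{"commands":{"type":"array"}},"required":["commands"]}

```bash
mkdir -p pics
python3 - <<'E'
from bench import robot
import cv2
print(robot.get_obs())
for n in ["side","top","wrist"]:
    im=robot.read_camera(n); cv2.imwrite(f"pics/{n}0.png",im[:,:,::-1]); print(n,robot.get_calibration(n))
E
```

```text
{'clock': 0.0, 'joint_positions': array([ 1.53620674,  0.50186957, -0.42678597,  1.5514638 ,  0.22080518,
        1.13827783, -0.21028054]), 'qd': array([ 7.51935037e-04, -5.16537258e-05, -6.47489535e-04,  2.06313953e-03,
       -7.42850211e-04,  5.62211464e-04, -1.80802882e-03]), 'effort': array([-5.44679970e-04, -5.66599739e+01, -5.81589818e+00, -2.79117197e+01,
       -6.84576714e-02,  3.09843966e-02,  1.86929988e-04]), 'position': array([ 0.19046389, -0.62073135,  0.22565852]), 'tool_rot': array([-9.73962128e-04,  9.88929622e-01,  1.48382082e-01, -1.11836336e-04]), 'force': array([-0.98760612, -0.54991721,  0.21943803]), 'ft_torque': array([ 0.01454396, -0.04131268,  0.00030847]), 'grip_width': 0.09234981207731068}
side {'vertical_fov': 51.55597433371611, 'cx': 250.20634956454037, 'cy': 193.42341440911886, 'R': array([[-0.88592516, -0.46378676,  0.00620149],
       [-0.27715384,  0.51860362, -0.80884859],
       [ 0.37191715, -0.71829808, -0.58798427]]), 't': array([0.46425064, 0.20951022, 1.06165871])}
top {'vertical_fov': 56.994558133959934, 'cx': 253.43628832843345, 'cy': 196.28166375873226, 'R': array([[ 0.09663145, -0.99530537,  0.0054383 ],
       [-0.9683716 , -0.09527654, -0.23060533],
       [ 0.23004086,  0.01701743, -0.97303217]]), 't': array([-0.0034131 ,  0.55114935,  1.31411005])}
wrist {'vertical_fov': 65.70646984690485, 'cx': 262.1242303342096, 'cy': 194.42190519825323, 'R': array([[ 0.29316499, -0.95606079, -0.00143034],
       [-0.92194358, -0.28309881,  0.26433899],
       [-0.25312908, -0.07617625, -0.96442877]]), 't': array([-0.64752084, -0.03349221,  0.38955075])}
```

View pics/side0.png

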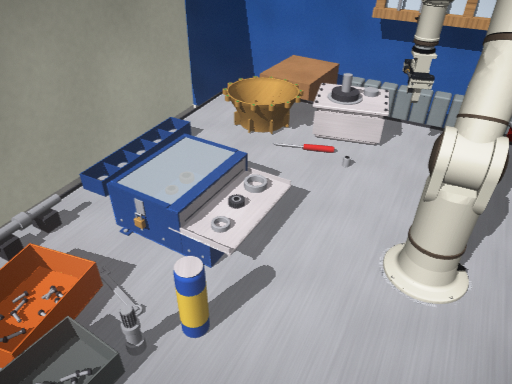

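View pics/top0.png

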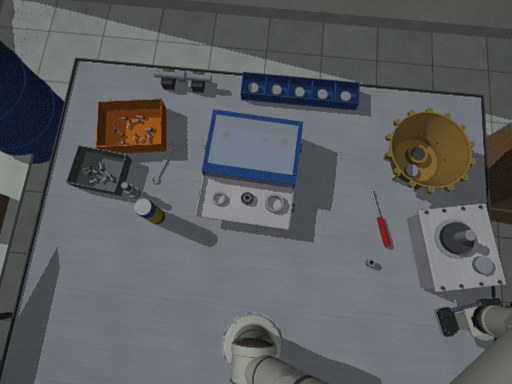

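View pics/wrist0.png

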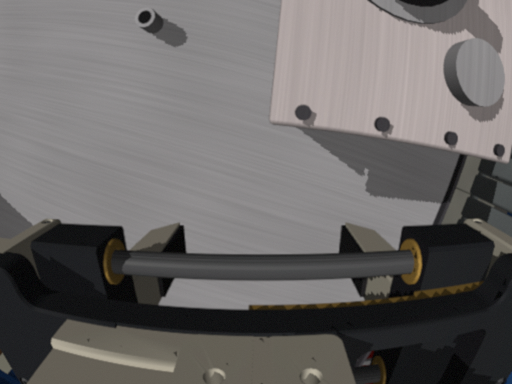

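```bash
cat > h.py <<'E'
import numpy as np, cv2
from bench import robot
def rays(cal,pts,H=384):
    f=H/2/np.tan(np.radians(cal['vertical_fov'])/2)
    p=np.atleast_2d(pts).astype(float) # row,col
    d=np.c_[(p[:,1]-cal['cx'])/f,(p[:,0]-cal['cy'])/f,np.ones(len(p))]
    R=np.array(cal['R']);t=np.array(cal['t'])
    return -R.T@t, d@R
def onplane(cal,pts,z):
    C,d=rays(cal,pts); return C+d*((z-C[2])/d[:,2])[:,None]
def proj(cal,X,H=384):
    f=H/2/np.tan(np.radians(cal['vertical_fov'])/2)
    c=np.atleast_2d(X)@np.array(cal['R']).T+np.array(cal['t'])
    return np.c_[cal['cx']+f*c[:,0]/c[:,2],cal['cy']+f*c[:,1]/c[:,2]]
E
python3 - <<'E'
from h import *
for n in ["top","side"]:
    cal=robot.get_calibration(n)
    for q,z in [("big_ring",.085+.011),("small_ring",.085+.008),("planet_gear",.085+.009)]:
        r=robot.outline_of(q,n)
        for k in r[:2]:
            m=k['region'].astype(np.uint8)
            ys,xs=np.nonzero(m)
            print(n,q,round(k['score'],2),k['at'],m.sum(),onplane(cal,[k['at']],z).round(4), onplane(cal,[[ys.mean(),xs.mean()]],z).round(4))
    im=cv2.imread(f"pics/{n}0.png")
    if n=="top": c=im[100:240,185:315]
    else: c=im[130:270,100:300]
    cv2.imwrite(f"pics/{n}0c.png",cv2.resize(c,None,fx=4,fy=4,interpolation=cv2.INTER_CUBIC))
E
```

```text
top big_ring 0.67 [179.9, 248.6] 295 [[0.6041 0.0744 0.096 ]] [[0.6038 0.0749 0.096 ]]
top big_ring 0.28 [260.8, 367.6] 60 [[ 0.3411 -0.389   0.096 ]] [[ 0.3354 -0.3946  0.096 ]]
side big_ring 0.83 [180.3, 258.6] 319 [[ 0.5232 -0.0535  0.096 ]] [[ 0.5259 -0.0348  0.096 ]]
side big_ring 0.59 [193.5, 209.3] 904 [[0.6209 0.078  0.096 ]] [[0.6159 0.077  0.096 ]]
side small_ring 0.8 [224.7, 221.8] 230 [[0.5169 0.1797 0.093 ]] [[0.5219 0.1778 0.093 ]]
side planet_gear 0.71 [203.7, 234.7] 192 [[0.5313 0.0836 0.094 ]] [[0.5319 0.073  0.094 ]]
```

```bash
ls pics
```

```text
side0.png
side0c.png
top0.png
top0c.png
wrist0.png
```

View pics/top0c.png

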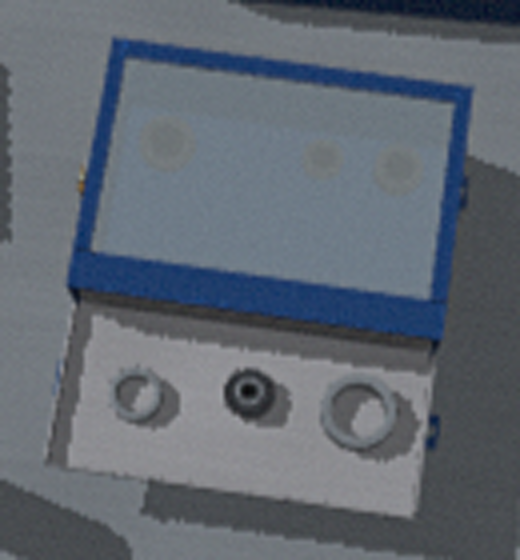

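View pics/side0c.png

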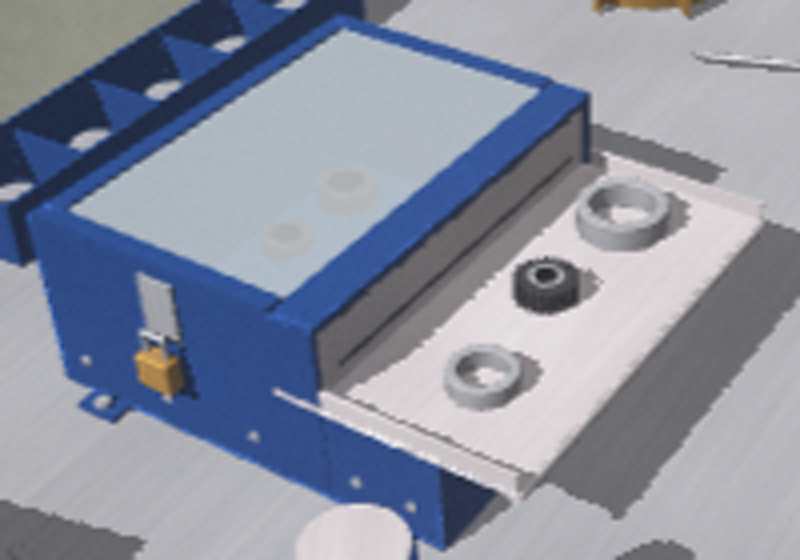

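Run:
```python
from h import *
from scipy.optimize import least_squares
T=robot.get_calibration("top");S=robot.get_calibration("side")
t=lambda c,r:(185+(c+.5)/4-.5,100+(r+.5)/4-.5)
s=lambda c,r:(100+(c+.5)/4-.5,130+(r+.5)/4-.5)
obs=[(T,(.25,.176,.15),t(113,38)),(T,(.25,-.176,.15),t(472,88)),(T,(-.004,.176,.15),t(70,285)),(T,(-.004,-.176,.15),t(440,340)),
(T,(-.16,-.17,.085),t(415,517)),(T,(-.16,.17,.085),t(65,467)),
(S,(.25,.176,.15),s(30,208)),(S,(.25,-.176,.15),s(342,14)),(S,(-.004,.176,.15),s(313,332)),(S,(-.004,-.176,.15),s(590,93)),(S,(-.16,-.17,.085),s(763,222)),(S,(-.16,.17,.085),s(520,492))]
def W(p,X):
    c,n=np.cos(p[2]),np.sin(p[2]);return np.array([p[0]+c*X[0]-n*X[1],p[1]+n*X[0]+c*X[1],X[2]])
def res(p): return np.concatenate([proj(k,W(p,X))[0]-np.array(o) for k,X,o in obs])
r=least_squares(res,[.7,.05,0.],loss='soft_l1');print(r.x,np.degrees(r.x[2]));print(res(r.x).reshape(-1,2).round(1))
np.save('box.npy',r.x)
for nm,cal,pt,z in [("bigT",T,t(359,413),.107),("bigS",S,s(623,207),.107),("smT",T,t(138,394),.101),("gT",T,t(249,392),.103),("smS",S,s(486,371),.101),("gS",S,s(546,276),.103)]:
    P=onplane(cal,[pt[::-1]],z)[0]; d=P[:2]-r.x[:2];c,n=np.cos(r.x[2]),np.sin(r.x[2])
    print(nm,P.round(4),'box',(c*d[0]+n*d[1]).round(4),(-n*d[0]+c*d[1]).round(4))
```

```text
[ 0.60035069  0.07225985 -0.04972359] -2.8489518696700036
[[ 0.8  0. ]
 [ 1.3 -0. ]
 [-0.2  0.3]
 [ 1.5  0.1]
 [-0.9 -0.2]
 [-2.5 -0.8]
 [-0.2  2. ]
 [-0.6  0.8]
 [-0.2 -0. ]
 [ 0.7  0.3]
 [-0.5  0.1]
 [ 1.1 -1.1]]
bigT [ 0.5212 -0.0313  0.107 ] box -0.0739 -0.1074
bigS [ 0.5221 -0.029   0.107 ] box -0.0731 -0.105
smT [0.5204 0.1781 0.101 ] box -0.0851 0.1018
gT [0.5321 0.0737 0.103 ] box -0.0682 -0.0019
smS [0.5184 0.1802 0.101 ] box -0.0872 0.1037
gS [0.5336 0.0708 0.103 ] box -0.0666 -0.0048
```

servo_tool(
  commands=[
    {"linear": [1.8,3.4,1.4],"roll": -2.5,"jaw": 0},
    {"linear": [1.8,3.4,1.4],"roll": -2.5,"jaw": 0},
    {"linear": [1.8,3.4,1.4],"roll": -2.5,"jaw": 0},
    {"linear": [1.8,3.4,1.4],"roll": -2.5,"jaw": 0},
    {"linear": [1.8,3.4,1.4],"roll": -2.5,"jaw": 0},
    {"linear": [1.8,3.4,1.4],"roll": -2.5,"jaw": 0},
    {"linear": [1.8,3.4,1.4],"roll": -2.5,"jaw": 0},
    {"linear": [1.8,3.4,1.4],"roll": -2.5,"jaw": 0},
  ],
)

```text
clock: 1.12
position: [0.3268, -0.3469, 0.3344]
tool_rot: [-0.003, 0.999, -0.042, -0.002]
force: [-0.7, -1.4, 0.7]
grip_width: 0.0431
```

servo_tool(
  commands=[
    {"linear": [2.2,3.2,1.0],"roll": 0,"jaw": 0},
    {"linear": [2.2,3.2,1.0],"roll": 0,"jaw": 0},
    {"linear": [2.2,3.2,1.0],"roll": 0,"jaw": 0},
    {"linear": [2.2,3.2,1.0],"roll": 0,"jaw": 0},
    {"linear": [2.2,3.2,1.0],"roll": 0,"jaw": 0},
    {"linear": [2.2,3.2,1.0],"roll": 0,"jaw": 0},
    {"linear": [2.2,3.2,1.0],"roll": 0,"jaw": 0},
    {"linear": [2.2,3.2,1.0],"roll": 0,"jaw": 0},
  ],
)

```text
clock: 1.78
position: [0.5053, -0.0794, 0.4223]
tool_rot: [0.003, 0.999, -0.045, 0.001]
force: [1.5, -0.4, -0.4]
grip_width: 0.0004
```

servo_tool(
  commands=[
    {"linear": [4,0.5,1.0],"roll": 1.2,"jaw": 0},
    {"linear": [4,0.5,1.0],"roll": 1.2,"jaw": 0},
    {"linear": [4,0.5,1],"roll": 0,"jaw": 0},
    {"linear": [4,0.5,1],"roll": 0,"jaw": 0},
    {"linear": [4,0,1],"roll": 0,"jaw": 0},
    {"linear": [4,0,1],"roll": 0,"jaw": 0},
    {"linear": [4,0,1],"roll": 0,"jaw": 0},
    {"linear": [4,0,1],"roll": 0,"jaw": 0},
  ],
)

```text
clock: 2.45
position: [0.8017, -0.0508, 0.499]
tool_rot: [0.003, 1.0, -0.02, 0.003]
force: [1.2, -2.1, -0.2]
grip_width: 0.0008
```

```bash
python3 -c "
from h import *
o=robot.get_obs();print(o['joint_positions'].round(3),o['tool_rot'],o['position'])"
```

```text
[ 0.183  0.827 -0.675  0.425  0.527  1.956 -1.709] [ 0.00254269  0.99978607 -0.02031229  0.00295804] [ 0.80167084 -0.05082794  0.49898382]
```

servo_tool(
  commands=[
    {"linear": [3,0,1.5],"roll": 0,"jaw": 0},
    {"linear": [3,0,1.5],"roll": 0,"jaw": 0},
    {"linear": [3,0,1.5],"roll": 0,"jaw": 0},
    {"linear": [3,0,1.5],"roll": 0,"jaw": 0},
    {"linear": [3,0,1.5],"roll": 0,"jaw": 0},
    {"linear": [3,0,1.5],"roll": 0,"jaw": 0},
    {"linear": [3,0,1.5],"roll": 0,"jaw": 0},
    {"linear": [3,0,1.5],"roll": 0,"jaw": 0},
  ],
)

```text
clock: 3.12
position: [0.8372, -0.0688, 0.48]
tool_rot: [-0.021, 0.998, -0.052, 0.006]
force: [0.2, 0.2, 0.5]
grip_width: 0.0006
```

```bash
cat > st.py <<'E'
from h import *
from scipy.spatial.transform import Rotation as Ro
o=robot.get_obs();w,x,y,z=o['tool_rot'];M=Ro.from_quat([x,y,z,w]).as_matrix()
b=np.load('box.npy');c,n=np.cos(b[2]),np.sin(b[2]);B=np.array([[c,n,0],[-n,c,0],[0,0,1]])
print('q',o['joint_positions'].round(3));print('pos',o['position'].round(4),'box mm',(1000*B@(o['position']-[b[0],b[1],0])).round(1))
print('box-frame zt',(B@M[:,2]).round(3),'yt',(B@M[:,1]).round(3),'tilt',np.degrees(np.arccos(-M[2,2])).round(1),'F',o['force'].round(1),'t',o['clock'])
E
python3 st.py
```

```text
q [-0.009  0.973  0.8    0.202 -0.766  2.014 -1.544]
pos [ 0.8372 -0.0688  0.48  ] box mm [ 243.6 -129.1  480. ]
box-frame zt [ 0.012  0.042 -0.999] yt [-0.055 -0.998 -0.042] tilt 2.5 F [0.2 0.2 0.5] t 3.1167
```

servo_tool(
  commands=[
    {"linear": [4.1,0,0],"roll": 0,"jaw": 0},
    {"linear": [4.1,0,0],"roll": 0,"jaw": 0},
    {"linear": [4.1,0,0],"roll": 0,"jaw": 0},
    {"linear": [4.1,0,0],"roll": 0,"jaw": 0},
    {"linear": [4.1,0,0],"roll": 0,"jaw": 0},
    {"linear": [4.1,0,0],"roll": 0,"jaw": 0},
    {"linear": [4.1,0,0],"roll": 0,"jaw": 0},
    {"linear": [4.1,0,0],"roll": 0,"jaw": 0},
  ],
)

```text
clock: 3.78
position: [0.8646, -0.0562, 0.438]
tool_rot: [-0.016, 0.998, -0.059, 0.009]
force: [1.2, -0.2, -0.4]
grip_width: 0.0002
```

```bash
python3 st.py
```

```text
q [-0.048  1.084  1.473  0.198 -1.409  2.015 -1.532]
pos [ 0.8646 -0.0562  0.438 ] box mm [ 270.3 -115.2  438. ]
box-frame zt [ 0.017  0.031 -0.999] yt [-0.067 -0.997 -0.032] tilt 2.0 F [ 1.2 -0.2 -0.4] t 3.7833
```

servo_tool(
  commands=[
    {"linear": [3.6,0,2],"roll": 0,"jaw": 0},
    {"linear": [3.6,0,2],"roll": 0,"jaw": 0},
    {"linear": [3.6,0,2],"roll": 0,"jaw": 0},
    {"linear": [3.6,0,2],"roll": 0,"jaw": 0},
    {"linear": [3.6,0,2],"roll": 0,"jaw": 0},
    {"linear": [3.6,0,2],"roll": 0,"jaw": 0},
    {"linear": [3.6,0,2],"roll": 0,"jaw": 0},
    {"linear": [3.6,0,2],"roll": 0,"jaw": 0},
  ],
)

```text
clock: 4.45
position: [0.8533, -0.0328, 0.519]
tool_rot: [-0.021, 0.997, -0.055, 0.055]
force: [-0.2, 0.5, 0.9]
grip_width: 0.0006
```

```bash
python3 st.py
```

```text
q [-0.078  0.989  1.475  0.198 -1.408  2.015 -1.555]
pos [ 0.8533 -0.0328  0.519 ] box mm [257.9 -92.4 519. ]
box-frame zt [ 0.11   0.041 -0.993] yt [-0.058 -0.997 -0.048] tilt 6.8 F [-0.2  0.5  0.9] t 4.45
```

servo_tool(
  commands=[
    {"linear": [2,0,3.6],"roll": 0,"jaw": 0},
    {"linear": [2,0,3.6],"roll": 0,"jaw": 0},
    {"linear": [2,0,3.6],"roll": 0,"jaw": 0},
    {"linear": [2,0,3.6],"roll": 0,"jaw": 0},
    {"linear": [2,0,3.6],"roll": 0,"jaw": 0},
    {"linear": [2,0,3.6],"roll": 0,"jaw": 0},
    {"linear": [2,0,3.6],"roll": 0,"jaw": 0},
    {"linear": [2,0,3.6],"roll": 0,"jaw": 0},
  ],
)

```text
clock: 5.12
position: [0.8067, -0.023, 0.675]
tool_rot: [-0.023, 0.987, -0.057, 0.148]
force: [0.0, 0.7, -1.0]
grip_width: 0.0007
```

```bash
python3 st.py
```

```text
q [-0.107  0.803  1.508  0.199 -1.408  2.015 -1.572]
pos [ 0.8067 -0.023   0.675 ] box mm [210.8 -84.9 675. ]
box-frame zt [ 0.293  0.044 -0.955] yt [-0.056 -0.996 -0.063] tilt 17.3 F [ 0.   0.7 -1. ] t 5.1167
```

servo_tool(
  commands=[
    {"linear": [2.5,0,3.3],"roll": 0.4,"jaw": 0},
    {"linear": [2.5,0,3.3],"roll": 0.4,"jaw": 0},
    {"linear": [2.5,0,3.3],"roll": 0.4,"jaw": 0},
    {"linear": [2.5,0,3.3],"roll": 0.4,"jaw": 0},
    {"linear": [2.5,0,3.3],"roll": 0.4,"jaw": 0},
    {"linear": [2.5,0,3.3],"roll": 0.4,"jaw": 0},
    {"linear": [2.5,0,3.3],"roll": 0.4,"jaw": 0},
    {"linear": [2.5,0,3.3],"roll": 0.4,"jaw": 0},
  ],
)

```text
clock: 5.78
position: [0.7609, -0.0139, 0.7708]
tool_rot: [-0.029, 0.977, -0.028, 0.208]
force: [-0.3, -0.5, 0.0]
grip_width: 0.0005
```

```bash
python3 st.py
```

```text
q [-0.128  0.68   1.513  0.199 -1.408  2.015 -1.531]
pos [ 0.7609 -0.0139  0.7708] box mm [164.7 -78.1 770.8]
box-frame zt [ 0.406  0.065 -0.911] yt [ 0.007 -0.998 -0.068] tilt 24.3 F [-0.3 -0.5  0. ] t 5.7833
```

servo_tool(
  commands=[
    {"linear": [-2.8,-0.1,-2.8],"roll": 0,"jaw": 0},
    {"linear": [-2.8,-0.1,-2.8],"roll": 0,"jaw": 0},
    {"linear": [-2.8,-0.1,-2.8],"roll": 0,"jaw": 0},
    {"linear": [-2.8,-0.1,-2.8],"roll": 0,"jaw": 0},
    {"linear": [-2.8,-0.1,-2.8],"roll": 0,"jaw": 0},
    {"linear": [-2.8,-0.1,-2.8],"roll": 0,"jaw": 0},
    {"linear": [-2.8,-0.1,-2.8],"roll": 0,"jaw": 0},
    {"linear": [-2.8,-0.1,-2.8],"roll": 0,"jaw": 0},
  ],
)

```text
clock: 6.45
position: [0.6278, -0.0281, 0.6724]
tool_rot: [-0.03, 0.973, -0.055, 0.223]
force: [-0.6, -0.9, -0.3]
grip_width: 0.0004
```

```bash
python3 st.py
```

```text
q [-1.249  0.104  1.449  1.235 -0.214  1.45  -1.529]
pos [ 0.6278 -0.0281  0.6724] box mm [ 32.4 -98.9 672.4]
box-frame zt [ 0.435  0.055 -0.899] yt [-0.044 -0.996 -0.082] tilt 26.0 F [-0.6 -0.9 -0.3] t 6.45
```

servo_tool(
  commands=[
    {"linear": [-2.2,0,-3.2],"roll": 0.3,"jaw": 0},
    {"linear": [-2.2,0,-3.2],"roll": 0.3,"jaw": 0},
    {"linear": [-2.2,0,-3.2],"roll": 0.3,"jaw": 0},
    {"linear": [-2.2,0,-3.2],"roll": 0.3,"jaw": 0},
    {"linear": [-2.2,0,-3.2],"roll": 0.3,"jaw": 0},
    {"linear": [-2.2,0,-3.2],"roll": 0.3,"jaw": 0},
    {"linear": [-2.2,0,-3.2],"roll": 0.3,"jaw": 0},
    {"linear": [-2.2,0,-3.2],"roll": 0.3,"jaw": 0},
  ],
)

```text
clock: 7.12
position: [0.4963, -0.0203, 0.4895]
tool_rot: [-0.046, 0.976, -0.032, 0.212]
force: [-0.5, -0.2, 0.1]
grip_width: 0.0004
```

```bash
python3 st.py; python3 -c "
from h import *
cv2.imwrite('pics/side1.png',robot.read_camera('side')[:,:,::-1])"
```

```text
q [-0.528 -0.306  0.434  1.867  0.096  1.117 -1.743]
pos [ 0.4963 -0.0203  0.4895] box mm [-99.3 -97.6 489.5]
box-frame zt [ 0.413  0.097 -0.906] yt [ 0.006 -0.995 -0.103] tilt 25.1 F [-0.5 -0.2  0.1] t 7.1167
```

View pics/side1.png

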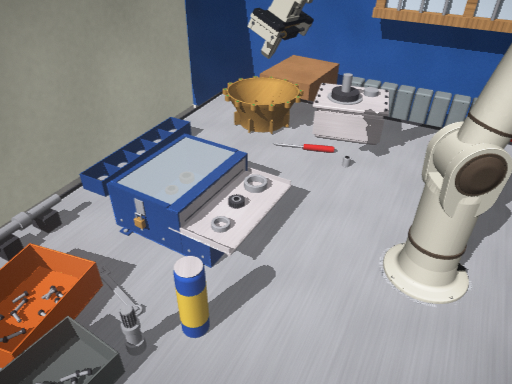

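servo_tool(
  commands=[
    {"linear": [-0.3,-0.1,-3.8],"roll": 0,"jaw": 0},
    {"linear": [-0.3,-0.1,-3.8],"roll": 0,"jaw": 0},
    {"linear": [-0.3,-0.1,-3.8],"roll": 0,"jaw": 0},
    {"linear": [-0.3,-0.1,-3.8],"roll": 0,"jaw": 0},
    {"linear": [-0.3,-0.1,-3.8],"roll": 0,"jaw": 0},
    {"linear": [-0.3,-0.1,-3.8],"roll": 0,"jaw": 0},
    {"linear": [-0.3,-0.1,-2.5],"roll": 0,"jaw": 0},
    {"linear": [0,0,0],"roll": 0,"jaw": 0},
  ],
)

```text
clock: 7.83
position: [0.4678, -0.0388, 0.2306]
tool_rot: [-0.044, 0.975, -0.043, 0.215]
force: [-1.3, 0.6, -0.5]
grip_width: 0.0008
```

```bash
python3 st.py; python3 -c "
from h import *
cv2.imwrite('pics/side2.png',robot.read_camera('side')[:,:,::-1])"
```

```text
q [-0.51  -0.15   0.583  2.352 -0.047  0.485 -1.537]
pos [ 0.4678 -0.0388  0.2306] box mm [-126.9 -117.5  230.6]
box-frame zt [ 0.418  0.089 -0.904] yt [-0.015 -0.994 -0.105] tilt 25.3 F [-1.3  0.6 -0.5] t 7.8333
```

View pics/side2.png

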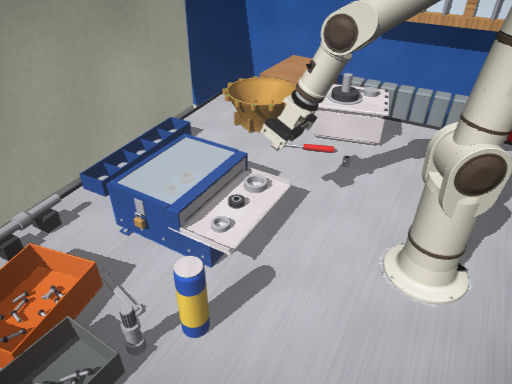

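servo_tool(
  commands=[
    {"linear": [0,0.4,-2],"roll": 0,"jaw": 0},
    {"linear": [0,0.4,-2],"roll": 0,"jaw": 0},
    {"linear": [0,0.4,-2],"roll": 0,"jaw": 0},
    {"linear": [0,0.3,-2],"roll": 0,"jaw": 0},
    {"linear": [0,0,-2],"roll": 0,"jaw": 0},
    {"linear": [0,0,-1.5],"roll": 0,"jaw": 0},
    {"linear": [0,0,0],"roll": 0,"jaw": 0},
    {"linear": [0,0,0],"roll": 0,"jaw": 0},
  ],
)

```text
clock: 8.55
position: [0.4883, -0.0199, 0.1552]
tool_rot: [-0.047, 0.971, -0.037, 0.23]
force: [0.3, -0.4, -0.2]
grip_width: 0.0
```

```bash
python3 st.py; python3 -c "
from h import *
a=robot.read_camera('side');b=robot.read_camera('top')
w=cv2.cvtColor(robot.read_camera('wrist'),cv2.COLOR_RGB2BGR)
cv2.imwrite('pics/w3.png',w)
cv2.imwrite('pics/side3.png',cv2.resize(a[110:260,140:340,::-1],None,fx=4,fy=4,interpolation=cv2.INTER_CUBIC))"
```

```text
q [-0.185  0.072  0.255  2.413 -0.56   0.229 -1.063]
pos [ 0.4883 -0.0199  0.1552] box mm [-107.4  -97.6  155.2]
box-frame zt [ 0.446  0.096 -0.89 ] yt [-0.002 -0.994 -0.108] tilt 27.1 F [ 0.3 -0.4 -0.2] t 8.55
```

View pics/side3.png

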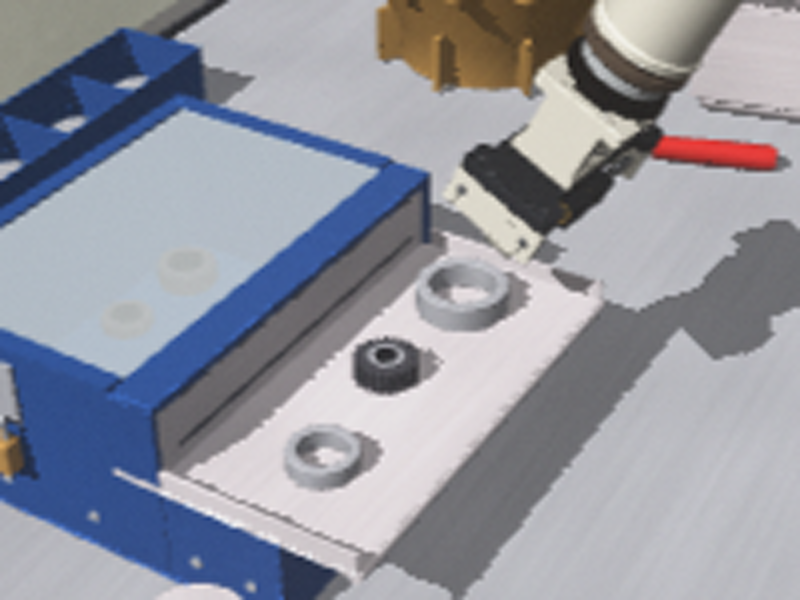

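View pics/w3.png

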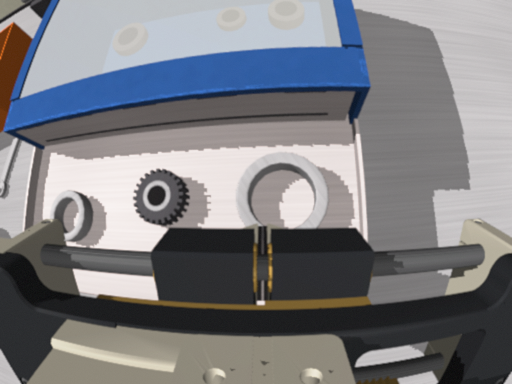

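```bash
cat > kin.py <<'E'
import numpy as np
from scipy.spatial.transform import Rotation as Ro
from scipy.optimize import least_squares
lo=np.array([-2.88,-.31,-1.54,.2,-1.41,.19,-2.57]);hi=np.array([2.88,2.03,1.56,2.42,4.55,2.02,2.57])
def fk(q,p):
    R=Ro.identity();x=np.array([0,0,p[0]])
    # links offsets after each: (ax,dz)
    R=R*Ro.from_euler('z',q[0]);x=x+R.apply([p[1],p[6],0])
    R=R*Ro.from_euler('y',q[1])*Ro.from_euler('z',q[2]);x=x+R.apply([p[2],p[7],p[3]])
    R=R*Ro.from_euler('y',q[3])*Ro.from_euler('z',q[4]);x=x+R.apply([p[4],p[8],p[5]])
    R=R*Ro.from_euler('y',q[5]);x=x+R.apply([p[9],p[10],0])
    R=R*Ro.from_euler('z',q[6]+p[11]);x=x+R.apply([0,0,p[12]])
    return x,R
D=[([1.53620674,.50186957,-.42678597,1.5514638,.22080518,1.13827783,-.21028054],[.19046,-.62073,.22566],[-.00097,.98893,.14838,-.00011]),
([0.183,0.827,-0.675,0.425,0.527,1.956,-1.709],[.80167,-.05083,.49898],[.00254,.99979,-.02031,.00296]),
([-.009,.973,.8,.202,-.766,2.014,-1.544],[.8372,-.0688,.48],[-.021,.998,-.052,.006]),
([-.048,1.084,1.473,.198,-1.409,2.015,-1.532],[.8646,-.0562,.438],[-.016,.998,-.059,.009]),
([-.078,.989,1.475,.198,-1.408,2.015,-1.555],[.8533,-.0328,.519],[-.021,.997,-.055,.055]),
([-.107,.803,1.508,.199,-1.408,2.015,-1.572],[.8067,-.023,.675],[-.023,.987,-.057,.148]),
([-.128,.68,1.513,.199,-1.408,2.015,-1.531],[.7609,-.0139,.7708],[-.029,.977,-.028,.208]),
([-1.249,.104,1.449,1.235,-.214,1.45,-1.529],[.6278,-.0281,.6724],[-.03,.973,-.055,.223]),
([-.528,-.306,.434,1.867,.096,1.117,-1.743],[.4963,-.0203,.4895],[-.046,.976,-.032,.212]),
([-.51,-.15,.583,2.352,-.047,.485,-1.537],[.4678,-.0388,.2306],[-.044,.975,-.043,.215]),
([-.185,.072,.255,2.413,-.56,.229,-1.063],[.4883,-.0199,.1552],[-.047,.971,-.037,.23])]
def rot(w): return Ro.from_quat([w[1],w[2],w[3],w[0]])
def res(p):
    r=[]
    for q,x,w in D:
        X,R=fk(q,p); r+=list((X-x)*10)+list((R.inv()*rot(w)).as_rotvec()*3)
    return r
if __name__=="__main__":
    best=None
    for a in [0,1.57,3.14,-1.57]:
        p0=[.36,0,0,.42,0,.4,0,0,0,0,0,a,.25]
        r=least_squares(res,p0)
        if best is None or r.cost<best.cost: best=r
    print(best.cost,best.x.round(4)); np.save('kin.npy',best.x)
    print(np.array(best.fun).reshape(-1,6).round(3))
E
python3 kin.py
```

```text
42.815013605515965 [ 0.5254 -0.2364 -0.0893  0.3978  0.2355  0.4964  0.3764 -0.0382 -1.9592
 -0.0545  1.5392 -1.4498  0.3074]
[[-9.000e-02  6.532e+00 -3.470e-01  1.200e-02 -1.000e-03 -2.150e+00]
 [-3.204e+00 -2.910e-01  2.570e-01 -3.300e-02  4.000e-03 -1.170e-01]
 [-1.040e+00  4.500e-02  1.370e-01  2.460e-01 -1.300e-02  2.650e-01]
 [-5.480e-01  3.600e-02 -3.710e-01  1.830e-01 -7.000e-03  3.450e-01]
 [-3.770e-01 -4.290e-01 -1.920e-01  2.130e-01 -1.300e-02  3.110e-01]
 [ 3.900e-02 -5.550e-01  1.160e-01  1.730e-01 -1.100e-02  3.570e-01]
 [ 2.220e-01 -7.520e-01  4.230e-01  2.710e-01 -1.800e-02  4.000e-02]
 [ 3.670e+00 -7.350e-01 -3.070e-01  2.000e-01 -1.300e-02  3.590e-01]
 [-8.610e-01 -1.490e-01 -9.040e-01  4.560e-01 -3.000e-02  1.300e-01]
 [-1.557e+00  4.100e-02 -1.170e-01  4.060e-01 -2.500e-02  2.580e-01]
 [-1.753e+00 -5.860e-01  1.305e+00  4.430e-01 -2.600e-02  2.020e-01]]
```

Run:
```python
import kin,itertools,numpy as np
from scipy.optimize import least_squares
D0=kin.D;best=None
for s in itertools.product([1,-1],repeat=4):
    sg=np.array([s[0],1,s[1],1,s[2],1,s[3]])
    kin.D=[(np.array(q)*sg,x,w) for q,x,w in D0]
    for a in [0,1.57,3.14,-1.57]:
        p0=[.36,0,0,.42,0,.4,0,0,0,0,0,a,.25]
        r=least_squares(kin.res,p0,max_nfev=60)
        if best is None or r.cost<best[0].cost: best=(r,sg)
r,sg=best
print(r.cost,sg,r.x.round(4)); print(np.array(r.fun).reshape(-1,6).round(3)); np.save('kin.npy',np.r_[r.x,sg])
```

```text
0.00012008228220998419 [-1  1 -1  1 -1  1 -1] [ 3.4630e-01 -1.0000e-04 -1.0000e-04  5.0560e-01  1.0000e-04  4.7080e-01
 -1.4700e-02 -1.1700e-02  6.1162e+00 -1.0000e-04 -6.1166e+00  1.5706e+00
  3.6350e-01]
[[ 0.002  0.001 -0.    -0.     0.     0.001]
 [ 0.    -0.005 -0.002  0.002  0.002 -0.002]
 [ 0.     0.002 -0.001  0.002  0.001 -0.001]
 [ 0.    -0.    -0.002  0.003  0.004  0.003]
 [ 0.     0.006  0.001  0.001 -0.     0.   ]
 [-0.001 -0.005  0.001 -0.002  0.    -0.002]
 [-0.001 -0.002  0.002 -0.002 -0.001 -0.   ]
 [ 0.     0.001  0.     0.003 -0.002  0.003]
 [ 0.001  0.001  0.003  0.001 -0.002  0.001]
 [ 0.001  0.001  0.001 -0.002 -0.    -0.002]
 [-0.002  0.001 -0.001  0.003  0.    -0.001]]
```

```bash
cat > feas.py <<'E'
from kin import *
K=np.load('kin.npy');P,SG=K[:13],K[13:]
b=np.load('box.npy');c,n=np.cos(b[2]),np.sin(b[2])
Bw=Ro.from_euler('z',b[2])
def F(q): return fk(q*SG,P)
def bw(x,y,z): return np.array([b[0]+c*x-n*y,b[1]+n*x+c*y,z])
def orient(th,lat=0,yaw=0): # zt, yt in box frame
    zt=np.array([np.sin(th),0,-np.cos(th)]);yt=np.array([0,-1.,0]);xt=np.cross(yt,zt)
    R=Ro.from_matrix(np.c_[xt,yt,zt]);return Bw*Ro.from_euler('z',yaw)*R
def ik(x,R,n=12,seed=0,q0=None):
    g=np.random.default_rng(seed);best=None
    for i in range(n):
        s=q0 if (i==0 and q0 is not None) else lo+(hi-lo)*g.random(7)
        f=lambda q:(lambda X,Rr:np.r_[(X-x)*10,(Rr.inv()*R).as_rotvec()*3])(*F(q))
        r=least_squares(f,np.clip(s,lo+.02,hi-.02),bounds=(lo+.01,hi-.01),max_nfev=80)
        if best is None or r.cost<best.cost:best=r
        if best.cost<1e-8:break
    return best
E
python3 - <<'E'
from feas import *
q0=np.array([-.185,.072,.255,2.413,-.56,.229,-1.063])
for x in [-.13,-.115,-.09,-.06,-.03,0,.01]:
    l=[]
    for th in [0,10,15,20,25,30]:
        r=ik(bw(x,-.106,.095),orient(np.radians(th)),n=8,q0=q0)
        l.append((th,'%.1e'%r.cost,r.x.round(1).tolist() if r.cost<1e-6 else ''))
    print(x,*l,sep='\n  ')
E
```

```text
-0.13
  (0, '5.3e-17', [1.1, 1.0, -1.5, 2.1, 1.1, 1.3, -2.6])
  (10, '1.8e-17', [-0.2, 0.3, 0.2, 2.3, -0.1, 0.4, -1.5])
  (15, '7.7e-19', [1.0, 0.5, -1.2, 2.3, 1.0, 0.6, -2.5])
  (20, '9.4e-18', [0.8, 0.3, -0.9, 2.4, 1.0, 0.3, -2.6])
  (25, '9.4e-03', '')
  (30, '6.1e-02', '')
-0.115
  (0, '1.5e-20', [-0.8, 0.6, 1.0, 2.1, -0.7, 0.8, -1.0])
  (10, '8.6e-18', [1.0, 0.6, -1.2, 2.2, 0.9, 0.7, -2.4])
  (15, '4.5e-18', [-0.6, 0.3, 0.7, 2.3, -0.5, 0.4, -1.1])
  (20, '5.3e-16', [0.8, 0.4, -0.9, 2.4, 1.0, 0.4, -2.6])
  (25, '3.7e-03', '')
  (30, '4.8e-02', '')
-0.09
  (0, '1.8e-21', [1.0, 0.9, -1.4, 2.0, 1.0, 1.1, -2.4])
  (10, '2.1e-16', [1.0, 0.7, -1.3, 2.1, 1.1, 0.9, -2.5])
  (15, '8.0e-16', [1.0, 0.6, -1.2, 2.2, 1.0, 0.6, -2.5])
  (20, '4.1e-18', [0.8, 0.4, -0.9, 2.3, 1.0, 0.4, -2.6])
  (25, '9.0e-14', [-0.7, 0.3, 0.8, 2.4, -1.3, 0.2, -0.4])
  (30, '2.2e-02', '')
-0.06
  (0, '9.1e-17', [-0.4, 0.5, 0.5, 2.0, -0.3, 0.8, -1.3])
  (10, '2.8e-16', [1.0, 0.9, -1.4, 2.1, 1.2, 1.0, -2.5])
  (15, '2.1e-23', [1.0, 0.7, -1.2, 2.2, 1.1, 0.8, -2.6])
  (20, '2.9e-20', [0.8, 0.5, -0.9, 2.2, 1.0, 0.5, -2
[... 326 characters left out ...]
, '2.4e-19', [0.4, 0.4, -0.4, 2.2, 1.0, 0.2, -2.5])
  (30, '7.1e-03', '')
0
  (0, '3.3e-20', [-0.4, 0.6, 0.5, 1.8, -0.4, 0.8, -1.3])
  (10, '1.3e-16', [-0.5, 0.5, 0.6, 2.0, -0.5, 0.6, -1.2])
  (15, '2.0e-18', [-0.5, 0.5, 0.6, 2.1, -0.6, 0.5, -1.1])
  (20, '4.4e-17', [-0.4, 0.4, 0.4, 2.1, -0.5, 0.3, -1.2])
  (25, '1.2e-15', [0.5, 0.4, -0.6, 2.2, 1.0, 0.3, -2.6])
  (30, '4.0e-03', '')
0.01
  (0, '6.1e-17', [-0.4, 0.6, 0.5, 1.8, -0.4, 0.9, -1.3])
  (10, '7.4e-17', [-0.4, 0.5, 0.5, 2.0, -0.4, 0.6, -1.3])
  (15, '2.6e-17', [-0.4, 0.5, 0.5, 2.0, -0.5, 0.5, -1.2])
  (20, '4.8e-18', [-0.5, 0.5, 0.5, 2.1, -0.7, 0.4, -1.0])
  (25, '1.3e-17', [0.5, 0.5, -0.6, 2.2, 1.0, 0.3, -2.6])
  (30, '2.8e-03', '')
```

servo_tool(
  commands=[
    {"linear": [-2.5,-0.2,-0.5],"roll": 0,"jaw": 0},
    {"linear": [-2.5,-0.2,-0.5],"roll": 0,"jaw": 0},
    {"linear": [-2.5,-0.2,-0.5],"roll": 0,"jaw": 0},
    {"linear": [-2.5,-0.2,-0.5],"roll": 0,"jaw": 0},
    {"linear": [-2.5,0,-0.5],"roll": 0,"jaw": 0},
    {"linear": [-2.5,0,-0.5],"roll": 0,"jaw": 0},
    {"linear": [0,0,0],"roll": 0,"jaw": 0},
    {"linear": [0,0,0],"roll": 0,"jaw": 0},
  ],
)

```text
clock: 9.37
position: [0.4489, -0.0252, 0.1263]
tool_rot: [-0.041, 0.981, -0.032, 0.188]
force: [-1.4, -0.4, -0.5]
grip_width: 0.0011
```

```bash
python3 st.py
```

```text
q [ 0.713  0.136 -0.665  2.42  -0.041  0.239 -1.53 ]
pos [ 0.4489 -0.0252  0.1263] box mm [-146.4 -104.9  126.3]
box-frame zt [ 0.367  0.086 -0.926] yt [ 0.002 -0.996 -0.092] tilt 22.1 F [-1.4 -0.4 -0.5] t 9.3667
```

servo_tool(
  commands=[
    {"linear": [-0.3,0,-1.2],"roll": 0,"jaw": 0},
    {"linear": [-0.3,0,-1.2],"roll": 0,"jaw": 0},
    {"linear": [-0.2,0,-0.8],"roll": 0,"jaw": 0},
    {"linear": [0,0,0],"roll": 0,"jaw": 0},
    {"linear": [0,0,0],"roll": 0,"jaw": 0},
    {"linear": [0,0,0],"roll": 0,"jaw": 0},
    {"linear": [0,0,0],"roll": 0,"jaw": 0},
    {"linear": [0,0,0],"roll": 0,"jaw": 0},
  ],
)

```text
clock: 10.03
position: [0.4529, -0.027, 0.1005]
tool_rot: [-0.035, 0.982, -0.028, 0.183]
force: [-0.2, 0.2, 0.7]
grip_width: 0.0002
```

```bash
python3 st.py; python3 -c "
from h import *
a=robot.read_camera('side')
cv2.imwrite('pics/side4.png',cv2.resize(a[110:260,140:340,::-1],None,fx=4,fy=4,interpolation=cv2.INTER_CUBIC))"
```

```text
q [ 0.77   0.239 -0.752  2.42   0.427  0.195 -1.97 ]
pos [ 0.4529 -0.027   0.1005] box mm [-142.3 -106.5  100.5]
box-frame zt [ 0.358  0.077 -0.931] yt [ 0.008 -0.997 -0.08 ] tilt 21.5 F [-0.2  0.2  0.7] t 10.0333
```

View pics/side4.png

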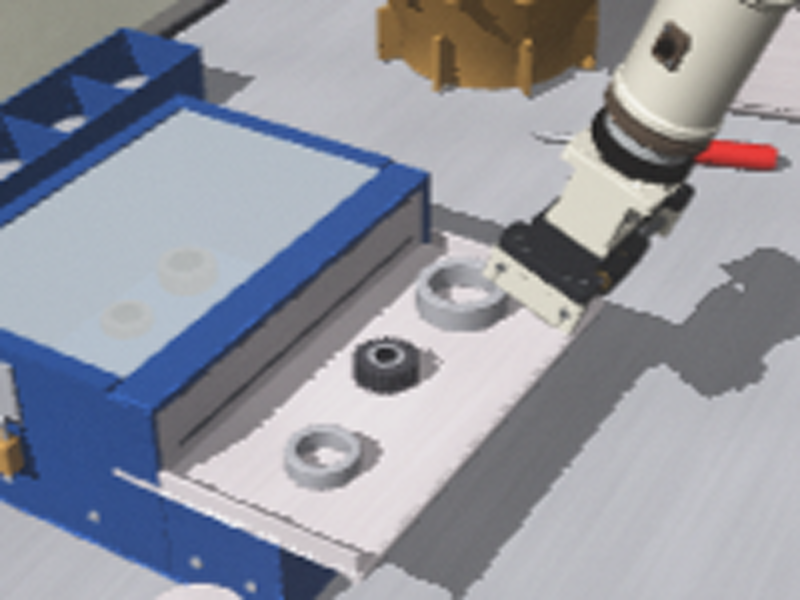

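servo_tool(
  commands=[
    {"linear": [0.5,0,-0.5],"roll": 0,"jaw": 0},
    {"linear": [0.3,0,-0.4],"roll": 0,"jaw": 0},
    {"linear": [0,0,0],"roll": 0,"jaw": 0},
    {"linear": [0,0,0],"roll": 0,"jaw": 0},
    {"linear": [0,0,0],"roll": 0,"jaw": 0},
    {"linear": [0,0,0],"roll": 0,"jaw": 0},
    {"linear": [0,0,0],"roll": 0,"jaw": 0},
    {"linear": [0,0,0],"roll": 0,"jaw": 0},
  ],
)

```text
clock: 10.75
position: [0.4617, -0.0275, 0.0934]
tool_rot: [-0.034, 0.982, -0.028, 0.184]
force: [-0.9, -1.0, 0.0]
grip_width: 0.0002
```

```bash
python3 st.py
```

```text
q [ 0.781  0.282 -0.776  2.407  0.646  0.195 -2.181]
pos [ 0.4617 -0.0275  0.0934] box mm [-133.5 -106.5   93.4]
box-frame zt [ 0.361  0.075 -0.93 ] yt [ 0.007 -0.997 -0.077] tilt 21.6 F [-0.9 -1.   0. ] t 10.75
```

servo_tool(
  commands=[
    {"linear": [1.0,-0.05,0],"roll": 0,"jaw": 0},
    {"linear": [1.0,-0.05,0],"roll": 0,"jaw": 0},
    {"linear": [1.0,-0.05,0],"roll": 0,"jaw": 0},
    {"linear": [1.0,-0.05,0],"roll": 0,"jaw": 0},
    {"linear": [1.0,-0.05,0],"roll": 0,"jaw": 0},
    {"linear": [1.0,-0.05,0],"roll": 0,"jaw": 0},
    {"linear": [0.5,0,0],"roll": 0,"jaw": 0},
    {"linear": [0,0,0],"roll": 0,"jaw": 0},
  ],
)

```text
clock: 11.42
position: [0.5323, -0.0313, 0.0922]
tool_rot: [-0.034, 0.982, -0.028, 0.182]
force: [-2.6, -0.1, 0.6]
grip_width: 0.0002
```

```bash
python3 st.py; python3 -c "
from h import *
a=robot.read_camera('side');w=robot.read_camera('wrist');cv2.imwrite('pics/w5.png',w[:,:,::-1])
cv2.imwrite('pics/side5.png',cv2.resize(a[110:260,140:340,::-1],None,fx=4,fy=4,interpolation=cv2.INTER_CUBIC))"
```

```text
q [ 0.684  0.391 -0.708  2.253  0.693  0.272 -2.21 ]
pos [ 0.5323 -0.0313  0.0922] box mm [ -62.8 -106.8   92.2]
box-frame zt [ 0.357  0.073 -0.931] yt [ 0.006 -0.997 -0.076] tilt 21.4 F [-2.6 -0.1  0.6] t 11.4167
```

View pics/side5.png

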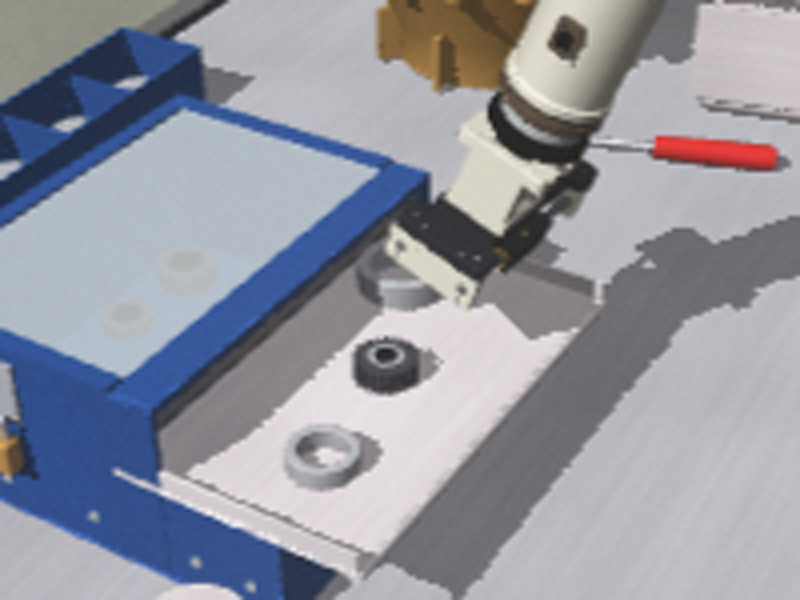

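View pics/w5.png

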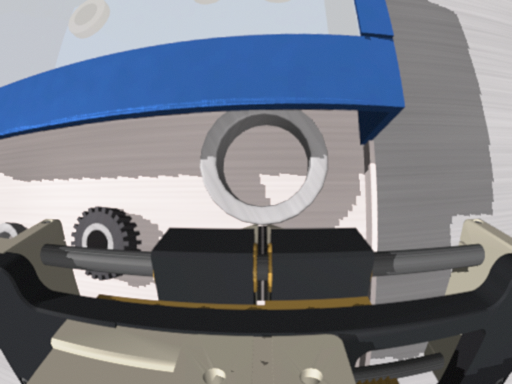

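servo_tool(
  commands=[
    {"linear": [0.9,-0.05,0.05],"roll": 0,"jaw": 0},
    {"linear": [0.9,-0.05,0.05],"roll": 0,"jaw": 0},
    {"linear": [0.9,-0.05,0.05],"roll": 0,"jaw": 0},
    {"linear": [0.9,-0.05,0.05],"roll": 0,"jaw": 0},
    {"linear": [0.9,-0.05,0.05],"roll": 0,"jaw": 0},
    {"linear": [0.5,0,0],"roll": 0,"jaw": 0},
    {"linear": [0,0,0],"roll": 0,"jaw": 0},
    {"linear": [0,0,0],"roll": 0,"jaw": 0},
  ],
)

```text
clock: 12.18
position: [0.5828, -0.0345, 0.0933]
tool_rot: [-0.033, 0.983, -0.029, 0.18]
force: [-2.8, -0.6, 0.3]
grip_width: 0.0006
```

```bash
python3 st.py; python3 -c "
from h import *
a=robot.read_camera('side');w=robot.read_camera('wrist');cv2.imwrite('pics/w6.png',w[:,:,::-1])
cv2.imwrite('pics/side6.png',cv2.resize(a[110:260,140:340,::-1],None,fx=4,fy=4,interpolation=cv2.INTER_CUBIC))"
```

```text
q [ 0.652  0.468 -0.699  2.135  0.698  0.342 -2.195]
pos [ 0.5828 -0.0345  0.0933] box mm [ -12.2 -107.5   93.3]
box-frame zt [ 0.352  0.072 -0.933] yt [ 0.005 -0.997 -0.075] tilt 21.1 F [-2.8 -0.6  0.3] t 12.1833
```

View pics/side6.png

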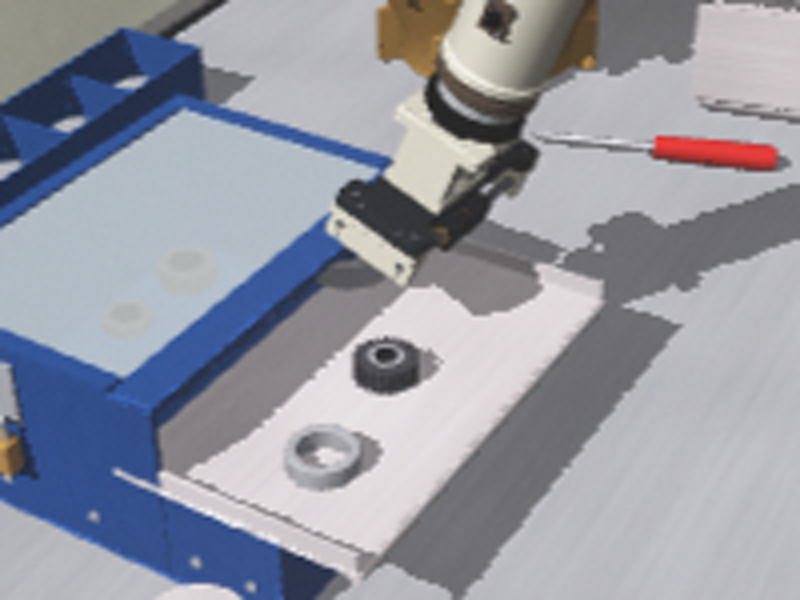

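View pics/w6.png

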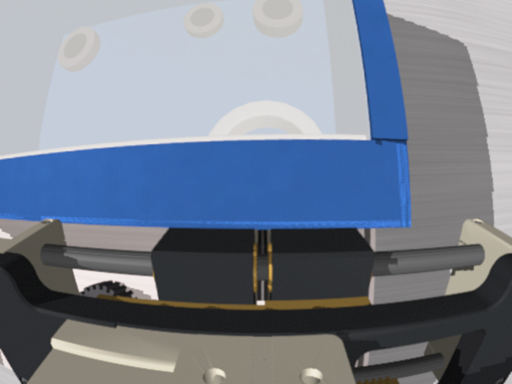

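servo_tool(
  commands=[
    {"linear": [0.3,0,0],"roll": 0,"jaw": 0},
    {"linear": [0.3,0,0.05],"roll": 0,"jaw": 0},
    {"linear": [0.3,-0.05,0],"roll": 0,"jaw": 0},
    {"linear": [0.3,0,0],"roll": 0,"jaw": 0},
    {"linear": [0,0,0],"roll": 0,"jaw": 0},
    {"linear": [0,0,0],"roll": 0,"jaw": 0},
    {"linear": [0,0,0],"roll": 0,"jaw": 0},
    {"linear": [0,0,0],"roll": 0,"jaw": 0},
  ],
)

```text
clock: 12.95
position: [0.5969, -0.035, 0.0953]
tool_rot: [-0.033, 0.982, -0.028, 0.182]
force: [-0.6, -0.7, -0.4]
grip_width: 0.0006
```

```bash
python3 st.py; python3 -c "
from h import *
w=robot.read_camera('wrist');cv2.imwrite('pics/w7.png',w[:,:,::-1])"
```

```text
q [ 0.645  0.484 -0.698  2.104  0.699  0.356 -2.19 ]
pos [ 0.5969 -0.035   0.0953] box mm [   1.9 -107.3   95.3]
box-frame zt [ 0.356  0.072 -0.932] yt [ 0.006 -0.997 -0.075] tilt 21.3 F [-0.6 -0.7 -0.4] t 12.95
```

View pics/w7.png

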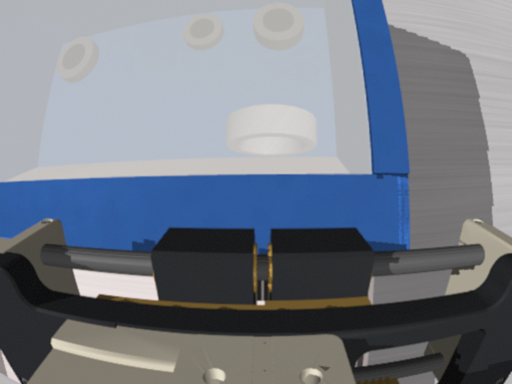

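servo_tool(
  commands=[
    {"linear": [-0.8,0.05,0],"roll": 0,"jaw": 0},
    {"linear": [-1,0.05,0],"roll": 0,"jaw": 0},
    {"linear": [-1.2,0.05,0],"roll": 0,"jaw": 0},
    {"linear": [-1.2,0.05,0],"roll": 0,"jaw": 0},
    {"linear": [-1.2,0.05,0],"roll": 0,"jaw": 0},
    {"linear": [-1.2,0.05,0],"roll": 0,"jaw": 0},
    {"linear": [-1.2,0.05,0],"roll": 0,"jaw": 0},
    {"linear": [-0.5,0,0],"roll": 0,"jaw": 0},
  ],
)

```text
clock: 13.67
position: [0.5057, -0.0308, 0.0951]
tool_rot: [-0.033, 0.982, -0.028, 0.182]
force: [0.2, 0.5, 0.1]
grip_width: 0.0003
```

```bash
python3 st.py; python3 -c "
from h import *
w=robot.read_camera('wrist');cv2.imwrite('pics/w8.png',w[:,:,::-1])
a=robot.read_camera('side')
cv2.imwrite('pics/side8.png',cv2.resize(a[110:260,100:300,::-1],None,fx=4,fy=4,interpolation=cv2.INTER_CUBIC))"
```

```text
q [ 0.732  0.35  -0.746  2.308  0.677  0.255 -2.199]
pos [ 0.5057 -0.0308  0.0951] box mm [ -89.4 -107.6   95.1]
box-frame zt [ 0.356  0.072 -0.932] yt [ 0.006 -0.997 -0.075] tilt 21.3 F [0.2 0.5 0.1] t 13.6667
```

View pics/w8.png

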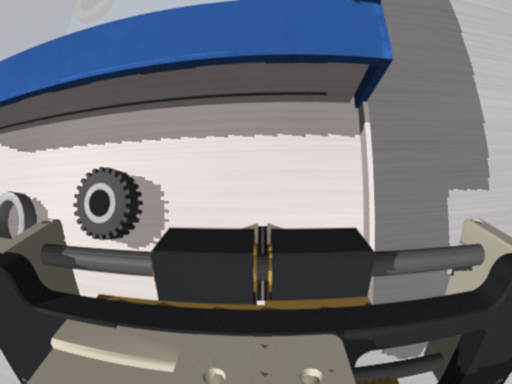

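View pics/side8.png

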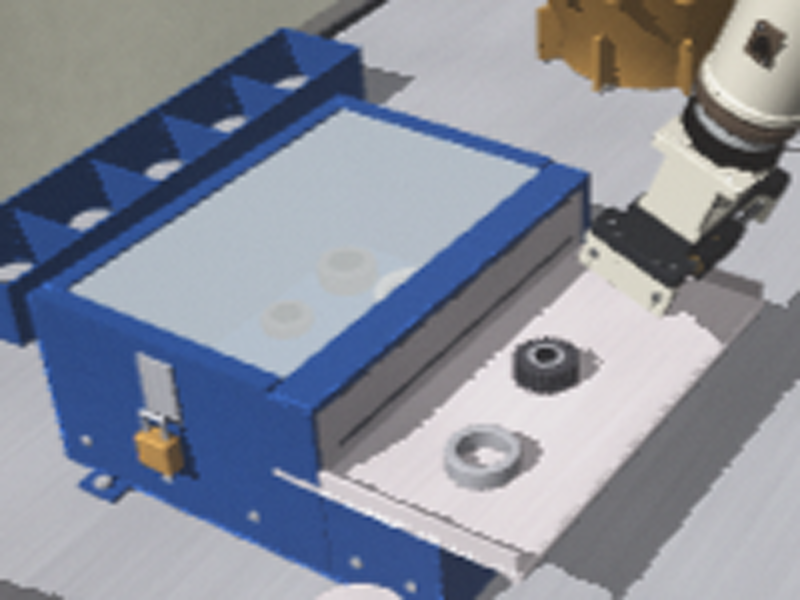

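servo_tool(
  commands=[
    {"linear": [-0.5,0,1.5],"roll": 0,"jaw": 0},
    {"linear": [-0.5,0,2.5],"roll": 0,"jaw": 0},
    {"linear": [-0.5,0,2.5],"roll": 0,"jaw": 0},
    {"linear": [-0.5,0,2.5],"roll": 0,"jaw": 0},
    {"linear": [-0.5,0,2.5],"roll": 0,"jaw": 0},
    {"linear": [0,0,2],"roll": 0,"jaw": 0},
    {"linear": [0,0,0],"roll": 0,"jaw": 0},
    {"linear": [0,0,0],"roll": 0,"jaw": 0},
  ],
)

```text
clock: 14.43
position: [0.4864, -0.0348, 0.2211]
tool_rot: [-0.032, 0.982, -0.032, 0.184]
force: [-0.5, -0.6, 0.1]
grip_width: 0.0005
```

```bash
python3 st.py; python3 -c "
from h import *
w=robot.read_camera('wrist');cv2.imwrite('pics/w9.png',w[:,:,::-1])
a=robot.read_camera('top')
cv2.imwrite('pics/top9.png',cv2.resize(a[100:240,185:315,::-1],None,fx=4,fy=4,interpolation=cv2.INTER_CUBIC))
a=robot.read_camera('side')
cv2.imwrite('pics/side9.png',cv2.resize(a[110:260,100:300,::-1],None,fx=4,fy=4,interpolation=cv2.INTER_CUBIC))"
```

```text
q [ 1.568  0.063 -1.493  2.234 -0.041  0.536 -1.517]
pos [ 0.4864 -0.0348  0.2211] box mm [-108.5 -112.6  221.1]
box-frame zt [ 0.361  0.069 -0.93 ] yt [-0.001 -0.997 -0.075] tilt 21.5 F [-0.5 -0.6  0.1] t 14.4333
```

View pics/top9.png

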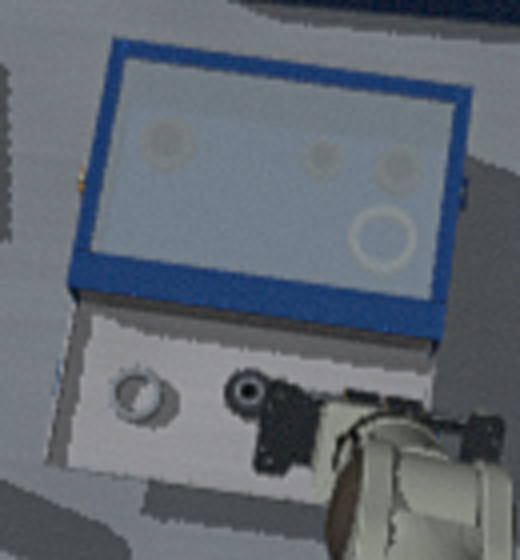

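View pics/side9.png

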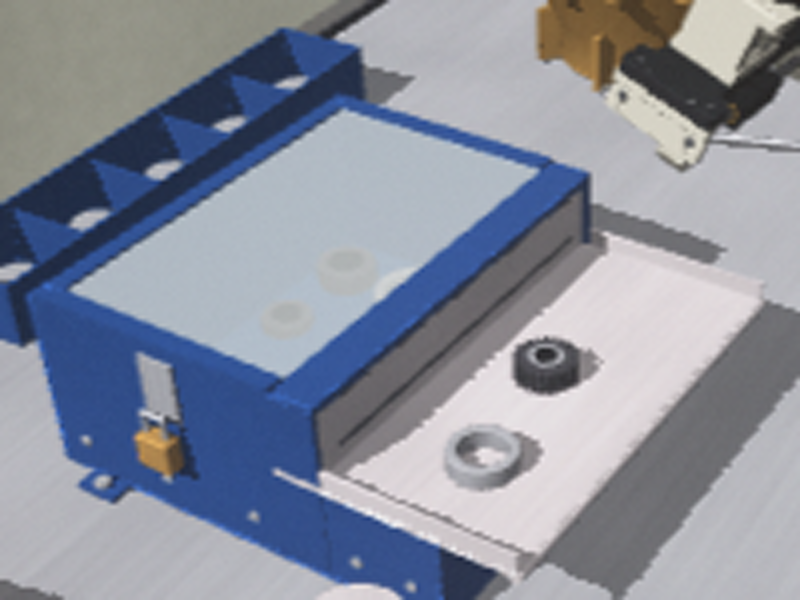

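View pics/w9.png

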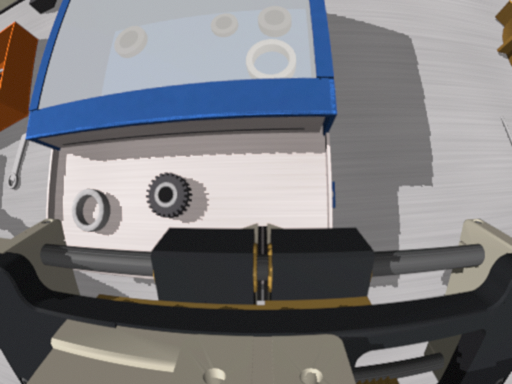

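The top view shows the ring lying flat inside the box at about (382, 240) in the enlarged crop. The flap hangs shut, the gear and small ring are where they were, and the arm is clear of everything.

```bash
python3 -c "
from bench import robot
print(robot.job_done())"
```

```text
the job is handed in; nothing more can be done
None
```

The big ring is in the scrap box and the flap is shut. I pushed it flat along the shelf with shut fingers, under the flap and over the drop edge, then drew back and lifted clear. I handed the job in at about 14.5 s.

- **Slant:** the move interface only turns the tool about the vertical. I got the forward slant by pulling the arm against its reach limit high above the bench. It was about 21° during the push, with about 4° of sideways lean left over.
- **Last checks:** the top, side and wrist pictures show the ring lying inside the box, the flap hanging shut, and the small ring and gear in place. Readings taken at the end of each move during the push stayed within about 3 N, and the final reading was near zero.
- **Not ideal:**
  - While I was making the slant, joint 4 read 0.198–0.199 against its 0.2 lower limit. I took this as reading noise, but did not confirm it.
  - The networks named the wrong object or missed one several times. I located the parts from the pictures with the calibration instead, and the top and side views agreed to about 3 mm.

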